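Take the tape measure out through the pass box

TASK

Take the yellow tape measure out of the clean cabinet's pass box. First make sure by touch that the inner door is shut: push its red lever away from you until you feel it press firmly on its stop, whether or not it already looks shut; only then slide the outer lid all the way open to the right, over the little ridge that holds it. Set the tape measure down standing upright on the blue mat without dropping it, leave the lid fully open and the inner door shut, and do not disturb the two cartons.

Things in the scene. Friction and masses are not known exactly. Their poses are not given: they have to be found in the camera images.
- pass_box: Fixed green pass box, grey cabinet (220 wide, 300 high) behind it. Origin on the bench under the chamber's centre; +x points to the cabinet, away from the robot, +y left, z up; yaw 0 to 0.28 rad. All x, y, z in these notes are mm in this frame. Behind the chamber a deck (top z 86) reaches to the cabinet's front face at x 140. The lid's channel runs right to y -255.
- chamber (a point): Centre of the chamber's floor (z 8). Inside x -65 to 65, y -80 to 80; wall tops z 79. Grooved rails run along y over its near and far walls (x -77 to -62 and 62 to 77, tops z 94). Open at the top when the lid is slid away.
- visor_edge (a point): Middle of the lower front edge of the dark visor plate over the lever: x 96, z 209. The plate spans x 96 to 142, y -100 to 100, z 209 to 217, with cheeks at both ends down to z 188. So the lever can be pushed home only with the fingers tilted some 25 to 45 degrees from vertical, pointing forward and down under the visor from the robot's side.
- inner_door (a joint): Inner door and lever angle (rad): 0 = shut, lever upright at its stop; larger = ajar, lever leaning to the robot (starts 0 to 0.5). Hinge axis along y at x 115, z 85. Stays where left; moving it takes about 1.5 N at the bar. Noisy reading, so shut must be felt: pushing at the stop, the force must pass 3 N (about 6 N is right) and be kept for a moment, over 0.2 s.
- lever_bar (a point): Centre of the red T-bar on top of the inner door's lever, 85 mm above its hinge axis: round, 14 mm diameter, 80 mm long along y of the pass box. When shut it stands at x 115, z 170 (near face x 108), under the visor; the lever's stalk below it is 10 mm thick.
- outer_lid (a joint): How far the grey outer lid is slid open (m): 0 = shut, 0.155 = fully open at its end stop. It slides right (-y of the pass box). About 1.5 N of friction; in the first 10 mm a rib under it must be forced over a sprung ridge, about 8 N in all.
- lid_grip (a point): Centre of the black grip bar on the lid: 60 mm along x, 14 mm along y, z 86 to 110, on a plinth 26 mm wide in y with top z 89. It moves with the lid.
- tape_mid (a point): Centre of the case of the yellow and black tape measure, standing in the chamber under the lid (hidden until it is open): 34 mm thick along its own x, 70 mm along its own y, 66 mm high, 0.3 kg; this point is 33 mm above its underside. A thin hook sticks out 12 mm at its +y end, low down. Grasp across the 34 mm, which starts within 0.3 rad of the pass box's y.
- mat: Blue bench mat fixed on the bench to the right of the pass box, 130 mm along its x, 120 mm along its y, 4 mm thick. Origin at the centre of its underside.
- carton: Bystander: yellow carton 70 x 100 x 45 mm, on the bench beyond the mat. Origin under its centre.
- blue_carton: Bystander: blue carton 60 x 85 x 60 mm, on the bench left of the pass box. Origin under its centre.

How it is judged:
On the way, in this order (a step that is already met when the one before it is completed fails the run):
1. the inner door's lever is pressed against its stop with more than 3 N (door within 0.03 rad of shut) (contact force between inner_door and anything else above 3 N and value of joint inner_door below 0.03 rad), for 0.2 s.
2. after that the outer lid is forced off its ridge (value of joint outer_lid above 0.02 m), for 0.05 s.
3. the outer lid is slid fully open (value of joint outer_lid above 0.14 m), for 0.1 s.
4. the tape measure is lifted out of the chamber (height (world z) of tape_mid above 0.11 m), for 0.05 s.
At the end, for the whole second after the job is handed in: The tape measure stands upright (within 0.2 rad) and at rest with its middle over the mat, released; the outer lid is open by at least 135 of its 155 mm; the inner door is shut (within 0.04 rad) (x of tape_mid in the frame of mat between -0.065 and 0.065 m and y of tape_mid in the frame of mat between -0.06 and 0.06 m and height (world z) of tape_mid between 0.03 and 0.045 m and angle between tape_mid's own z axis and vertical below 0.2 rad and linear speed of tape below 0.02 m/s and value of joint outer_lid above 0.135 m and value of joint inner_door below 0.04 rad); the robot touches nothing.
It fails at once if the outer lid is open while the inner door is ajar (value of joint outer_lid above 0.02 m and value of joint inner_door above 0.06 rad).
It fails at once if the tape measure is dropped (falls freely more than about 4 cm) (linear speed of tape above 0.9 m/s and contact force between the fingers and tape below 0.1 N).
It fails at once if the yellow or the blue carton is moved by more than 3 cm (distance of any of carton, blue_carton from where it was at the start of the episode above 0.03 m).
It also fails if it takes over 64 s, if anything falls off the work surface, if the arm or the gripper's body presses on something with over 40 N, if the wrist force passes 120 N, or if a joint passes its speed limit or range.

ROBOT

A 7-joint arm with a two-finger parallel gripper is mounted at the origin on a cart in front of the work surface, level with it; the furniture and walls round the work are solid. World frame = base frame: x ahead of the robot, y to its left, z up, the work surface at z = 0. Lengths are in m, angles in rad, forces in N, time in s.
With the tool pointing down it reaches from about 0.425 to 0.825 m from the base axis. Payload 3.6 kg.
Tool frame: the origin (TCP) lies at the very end of the fingers, on their centre line; the grasp point (between the pads) lies 19 mm behind it; z points along the fingers, y is the line along which they close (so a half turn about z gives the same grasp; the last joint's range is limited). The gripper opens to 85 mm and grips with 20 to 120 N. Pads are 22 mm wide; open, the fingers measure 114 mm over their backs; the gripper's body (76 mm by 85 mm) begins 54 mm behind the grasp point. The pads swing forward as they close: fully open they stand 13 mm farther back than shut.
Start: joints at [-1.282, 0.615, -0.013, 1.423, 0.008, 1.103, -0.04], TCP at [0.202, 0.618, 0.207] pointing down, gripper open.
Joint ranges: [-3.12, 3.12], [-0.3, 2.06], [-1.34, 1.32], [0.26, 2.42], [-1.36, 4.5], [0.01, 1.98], [-2.84, 2.84]. Speed limits (rad/s): [2.79, 2.79, 3.14, 3.14, 3.14, 3.14, 3.14].

INTERFACE

Orientations are given as a unit quaternion [x, y, z, w].
In Python, from plant import ctrl, vision, job_done gives the robot as it stands.
- The arm moves only by the tool arm_command, never from a script. Its argument "commands" is a list that holds one entry, the list of rows, each a list of 5 numbers: the opening in per cent of the stroke, from 0 (shut) to 100 (fully open), then the shift along the tool's x, y, z in cm, then the turn about the tool's z in rad. A call has 1 to 12 rows; each row shifts and turns the commanded pose from where the row before left it, along the tool's axes as they then stand; what a row does not reach is not made up. A row lasts 1/8 s, in which the tool goes at most 62.5 mm and 10.7 degrees, less where a joint would pass 70% of its speed; a pose out of reach is approached as far as the arm can. A call with a gripper value outside its range is refused whole. The fingers move at their own pace and stop on an object; "newtons" is the grip in N (left out, the last holds). Time passes only in rows, so rows that do not move let the fingers close. It gives the time, the measured TCP pose, the force, the opening and the grip force at its end, in the units of the state.
- ctrl.observe(): the state, without advancing time (a new reading comes with each control period).
- vision.capture(name): name is "scene" or "side" or "wrist"; returns a dict with "pixels" (384x512x3 uint8, red, green, blue), "fovy" (degrees; the focal length in pixels is half the picture's height over the tangent of half this angle, whatever the lens; pixels are square), "cx", "cy" (the principal point, pixels), "cam_to_world" (4x4, takes a point from camera to world coordinates); the wrist camera has in their place "T_tool_cam" (4x4, takes a point from camera to tool coordinates, whose origin is the TCP and whose axes are the flange's). Camera axes: x right, y down, z forward; pixel columns grow to the right and rows downward; lengths in m; the calibration is good to about 2 mm. A picture is of the moment at which its call begins: read the wrist's pose just before it. There is no depth.
- job_done(): hands the job in; it is judged then, once.
The state is a dict: "clock": time; "q": joint angles; "qvel": joint speeds; "joint_efforts": joint torques, N m; "position": TCP position; "tool_rot": TCP orientation; "wrist_force": force on the tool from outside, world axes, zero at the start; "moment": the same for the moment, N m; "finger_gap": opening from 0.0 (shut) to 1.0 (fully open); "grip_force": force on a finger pad.
Only numpy, scipy, OpenCV 4.12 (cv2) and the standard library are available. Lean on these libraries where they do the work, as an engineer would, in place of code of your own. Each camera call takes 0.05 s, during which the arm holds its last target. There are 200 camera calls.

## Working session

There is one attempt and no reset: what is moved stays moved. The work goes in short steps, Python scripts to look and compute and a tool call to move; the robot and the scene stay as the last step left them, time stands still between calls to the robot, and variables do not carry over. Pictures are saved under pics/ and viewed, at most 10 in all, crops included, and the job is handed in when it is done.

Besides the shell and the picture viewer there is one more tool, called as name([rows], argument=value, ...), one row to a line, values as JSON. arm_command: Moves the arm, as the interface text tells. Its arguments: {"type":"object","properties":{"commands":{"type":"array"},"newtons":{"type":"number"}},"required":["commands"]}

```bash
mkdir -p pics; ls; python3 - <<'E'
from plant import ctrl, vision
import cv2,numpy as np,pickle
s=ctrl.observe(); print(s)
d={}
for n in("scene","side"):
    c=vision.capture(n); d[n]=c
    cv2.imwrite(f"pics/{n}0.png",cv2.resize(c["pixels"][:,:,::-1],(800,600),interpolation=cv2.INTER_CUBIC))
    print(n,c["fovy"],c["cx"],c["cy"],np.round(c["cam_to_world"],3))
pickle.dump(d,open("cap0.pkl","wb"))
E
```

```text
pics
{'clock': 0.0, 'q': array([-1.28148267,  0.6159152 , -0.01258564,  1.42491672,  0.00808742,
        1.10338681, -0.04041641]), 'qvel': array([-4.10273973e-04,  3.11562322e-05,  1.28850461e-03, -4.51522158e-04,
       -9.96899760e-04,  1.20751203e-03,  1.21266996e-03]), 'joint_efforts': array([-3.71908127e-04, -4.69207120e+01,  2.59461394e-01, -1.71027893e+01,
        9.95392824e-03,  9.78017924e-03, -9.49613849e-06]), 'position': array([0.20163036, 0.61706194, 0.20583501]), 'tool_rot': array([ 1.57241688e-01,  9.87559311e-01, -1.27525429e-03, -1.80792336e-04]), 'wrist_force': array([-0.17739002,  0.10199971,  0.10991934]), 'moment': array([ 0.0197639 , -0.01724821, -0.02929438]), 'grip_force': 0.0, 'finger_gap': 0.9976703468259653}
scene 43.60460837979664 260.51686006735747 186.03872242975856 [[ 0.551 -0.603  0.576 -0.372]
 [-0.835 -0.405  0.374 -0.518]
 [ 0.008 -0.687 -0.727  1.328]
 [ 0.     0.     0.     1.   ]]
side 46.16332127321065 257.86700794238305 189.44186824218778 [[ 0.876 -0.242  0.417 -0.16 ]
 [-0.482 -0.478  0.734 -1.17 ]
 [ 0.022 -0.844 -0.536  1.078]
 [ 0.     0.     0.     1.   ]]
```

View pics/scene0.png

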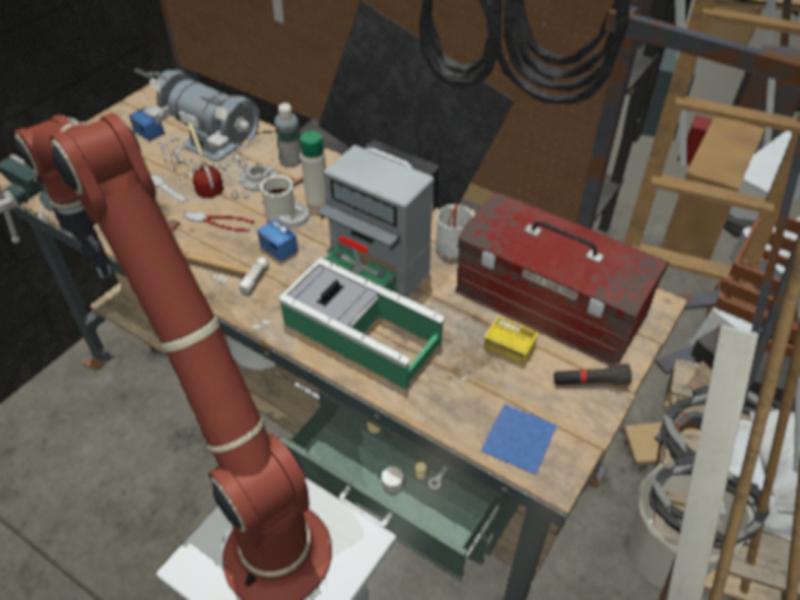

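View pics/side0.png

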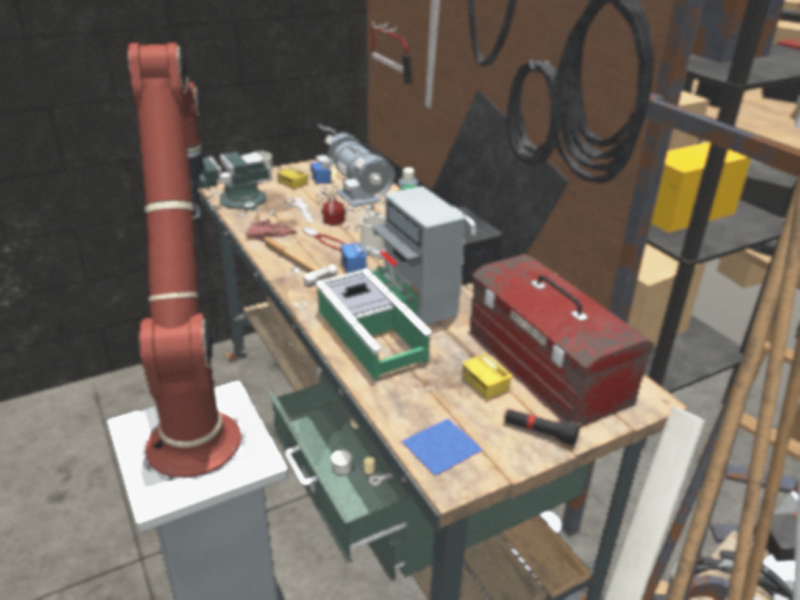

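The two views show the pass box with its lid shut, the red lever under the visor and the mat at the right (scene about (520,438), side about (442,446)). I'll enlarge crops to get precise points.

```bash
python3 - <<'E'
import pickle,cv2,numpy as np
d=pickle.load(open("cap0.pkl","rb"))
def crop(n,x,y,w,h,k,f):
    im=d[n]["pixels"][y:y+h,x:x+w,::-1]
    im=cv2.resize(im,None,fx=k,fy=k,interpolation=cv2.INTER_CUBIC)
    for i in range(0,w,10):
        if (x+i)%20==0: cv2.line(im,(i*k,0),(i*k,6),(255,255,255),1);cv2.putText(im,str(x+i),(i*k,16),0,.35,(255,255,255),1)
    for i in range(0,h,10):
        if (y+i)%20==0: cv2.line(im,(0,i*k),(6,i*k),(255,255,255),1);cv2.putText(im,str(y+i),(8,i*k+4),0,.35,(255,255,255),1)
    cv2.imwrite(f,im)
crop("scene",170,140,130,110,6-1,"pics/c1.png") if 0 else crop("scene",170,140,130,100,6,"pics/c1.png")
crop("side",190,140,110,100,6,"pics/c2.png")
# mat by colour
for n in d:
    p=cv2.cvtColor(d[n]["pixels"],cv2.COLOR_RGB2HSV)
    m=cv2.inRange(p,(100,110,60),(125,255,255))
    k,l,st,ce=cv2.connectedComponentsWithStats(m)
    for i in range(1,k):
        if st[i,4]>60:
            r=cv2.findContours((l==i).astype(np.uint8),0,1)[0][0]
            print(n,st[i],ce[i],cv2.approxPolyDP(r,4,True).reshape(-1,2).tolist())
    m=cv2.inRange(p,(22,150,120),(35,255,255))
    k,l,st,ce=cv2.connectedComponentsWithStats(m)
    for i in range(1,k):
        if st[i,4]>60: print(n,'yel',st[i],ce[i])
E
```

```text
scene [ 84  71  20  18 198] [93.28282828 79.82323232] [[84, 74], [93, 87], [103, 84], [90, 71]]
scene [166 143  24  23 335] [177.64477612 154.22686567] [[172, 143], [166, 149], [173, 155], [167, 155], [181, 165], [189, 159], [188, 151]]
scene [ 310  261   45   41 1118] [332.24776386 280.60465116] [[323, 261], [310, 288], [342, 301], [354, 273]]
scene yel [311 206  33  24 385] [327.89090909 216.6987013 ]
side [200 105  10  11  76] [204.63157895 110.47368421] [[200, 105], [202, 114], [209, 115], [209, 109]]
side [220 157  14  16 156] [225.73717949 164.80128205] [[220, 158], [222, 171], [232, 170], [233, 163]]
side [260 270  47  33 857] [282.28588098 285.43523921] [[287, 270], [260, 282], [278, 302], [306, 287]]
side yel [ 418   91   37   57 1280] [434.93671875 118.66640625]
side yel [454  96  25  44 618] [466.7394822 117.6618123]
side yel [183 111  12   9  62] [188.98387097 114.4516129 ]
side yel [298 234  28  20 204] [314.25490196 244.62745098]
```

View pics/c1.png

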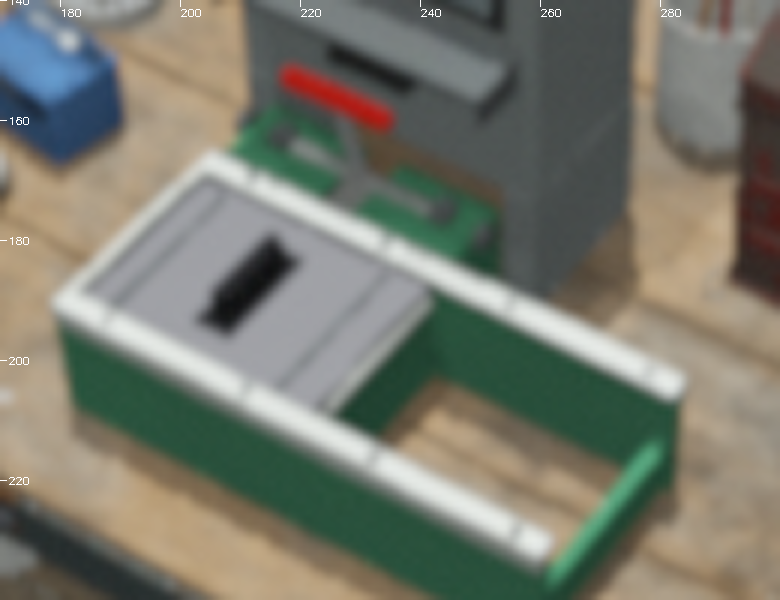

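View pics/c2.png

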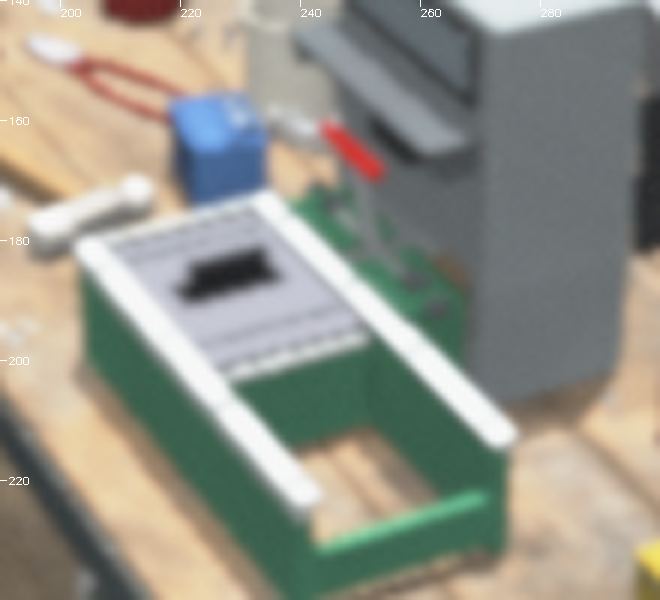

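The crops show the rail corners, lever bar (scene crop centre (338,98), side (352,152)) and black grip (scene (250,285), side (232,273)). The bar stands a bit forward of the visor, so the door is ajar. Next I fit the box pose.

```bash
cat > h.py <<'E'
import numpy as np,pickle
from scipy.optimize import least_squares
from scipy.spatial.transform import Rotation as R
def proj(c,P,T=None):
    M=np.linalg.inv(c["cam_to_world"] if T is None else T); f=192/np.tan(np.radians(c["fovy"])/2)
    p=(M[:3,:3]@np.atleast_2d(P).T).T+M[:3,3]
    return np.c_[c["cx"]+f*p[:,0]/p[:,2],c["cy"]+f*p[:,1]/p[:,2]]
def ray(c,uv,z,T=None):
    M=c["cam_to_world"] if T is None else T; f=192/np.tan(np.radians(c["fovy"])/2)
    d=M[:3,:3]@np.array([(uv[0]-c["cx"])/f,(uv[1]-c["cy"])/f,1]); return M[:3,3]+d*(z-M[2,3])/d[2]
def w(b,P): # box (mm) -> world m
    P=np.atleast_2d(P)/1000.; c,s=np.cos(b[2]),np.sin(b[2])
    return np.c_[b[0]+c*P[:,0]-s*P[:,1],b[1]+s*P[:,0]+c*P[:,1],P[:,2]]
E
python3 - <<'E'
from h import *
d=pickle.load(open("cap0.pkl","rb"))
ob={"scene":[(210,150),(52,300),(548,548),(687,378),(338,98),(250,285)],"side":[(268,192),(77,243),(303,512),(517,435),(352,152),(232,273)]}
off={"scene":(170,140),"side":(190,140)}
def model(p):
    x,y,a,q,yl,yr,gx,gy=p
    P=[(77,yl,94),(-77,yl,94),(-77,yr,94),(77,yr,94),(115-85*np.sin(q),0,85+85*np.cos(q)),(gx,gy,100)]
    return w(p[:3],P)
def res(p):
    W=model(p); return np.concatenate([(proj(d[n],W)-(np.array(ob[n])/6+off[n])).ravel() for n in ob])
s=least_squares(res,[.6,.1,.1,.2,90,-255,0,0],x_scale=[.01,.01,.05,.1,10,10,10,10],loss='soft_l1')
print(np.round(s.x,4)); print(np.round(s.fun.reshape(2,-1,2),1)); print(model(s.x).round(4))
for n,q in(("scene",[[323,261],[310,288],[342,301],[354,273]]),("side",[[287,270],[260,282],[278,302],[306,287]])):
    print(n,[ray(d[n],u,.004).round(4).tolist() for u in q])
print(ray(d["scene"],(327.9,216.7),.03),ray(d["side"],(314,244.6),.03),ray(d["scene"],(177.6,154.2),.03))
np.save("box.npy",s.x)
for n in d: print(n,(proj(d[n],w(s.x[:3],[(96,-100,209),(96,100,209),(140,-110,0)]))-off[n])*6)
E
```

```text
[ 5.094000e-01  2.567000e-01  1.610000e-02  2.472000e-01  8.831410e+01
 -2.540158e+02 -4.691200e+00 -4.904400e+00]
[[[ 0.2 -0.5]
  [-0.   0.2]
  [-0.3  0.9]
  [ 0.7 -0.7]
  [ 0.3 -0.1]
  [ 0.6 -0.6]]

 [[ 0.1  0.1]
  [-0.8  0.2]
  [-0.2 -1.2]
  [ 0.2  0.1]
  [-0.4 -0. ]
  [-1.2  0.2]]]
[[0.585  0.3463 0.094 ]
 [0.431  0.3438 0.094 ]
 [0.4365 0.0015 0.094 ]
 [0.5905 0.004  0.094 ]
 [0.6036 0.2583 0.1674]
 [0.5048 0.2518 0.1   ]]
scene [[0.5091, -0.1972, 0.004], [0.3956, -0.2118, 0.004], [0.4103, -0.3171, 0.004], [0.5237, -0.3033, 0.004]]
side [[0.5152, -0.2021, 0.004], [0.4033, -0.2102, 0.004], [0.4106, -0.3156, 0.004], [0.5278, -0.3015, 0.004]]
[ 0.66646483 -0.1289168   0.03      ] [ 0.65843579 -0.15609895  0.03      ] [0.62005601 0.51802229 0.03      ]
scene [[482.73476591 107.34649275]
 [200.09826396 -19.06820122]
 [537.1051808  316.26461451]]
side [[426.56395638 162.2672782 ]
 [284.41673885  37.90685429]
 [480.58123953 415.32286663]]
```

Fit is consistent: box at (0.509, 0.257), yaw about 0.02, door about 0.25 rad ajar, mat at (0.46, -0.257). The rows have no tilt value, so I'll start with a raise and a turn and see how the arm behaves at the edge of its reach.

arm_command([
  [[0,0,0,-6,-0.11],[0,0,0,-6,-0.11],[0,0,0,-6,-0.11],[0,0,0,-6,0],[0,0,0,-6,0],[0,0,0,-6,0]],
])

```text
clock: 0.85
position: [0.1985, 0.6084, 0.5485]
tool_rot: [-0.008, 1.0, 0.012, 0.003]
wrist_force: [-8.0, -28.1, -1.9]
finger_gap: 0.002
grip_force: 0.0
```

arm_command([
  [[0,-3.8,-4.5,0,0],[0,-3.8,-4.5,0,0],[0,-3.8,-4.5,0,0],[0,-3.8,-4.5,0,0],[0,-3.8,-4.5,0,0],[0,-3.8,-4.5,0,0],[0,-3.8,-4.5,0,0],[0,-3.8,-4.5,0,0],[0,-3.8,-4.5,0,0],[0,-3.8,-4.5,0,0],[0,-3.8,-4.5,0,0],[0,-3.8,-4.5,0,0]],
])

```text
clock: 2.35
position: [0.6583, 0.0723, 0.5301]
tool_rot: [-0.007, 1.0, 0.011, 0.008]
wrist_force: [0.6, 0.8, -0.0]
finger_gap: 0.0
grip_force: 0.0
```

```bash
python3 -c "
from plant import ctrl
s=ctrl.observe();print(s['q'].round(3),s['position'],s['tool_rot'])"
```

```text
[-0.156  0.616  0.083  0.526 -0.075  1.982  1.465] [0.65834211 0.0723403  0.53011448] [-0.0069877   0.99988287  0.01104507  0.00796431]
```

arm_command([
  [[0,0,-1,-5,0],[0,0,-1,-5,0],[0,0,-1,-5,0]],
])

```text
clock: 2.72
position: [0.6091, 0.0369, 0.602]
tool_rot: [-0.006, 0.998, 0.015, 0.053]
wrist_force: [0.4, 0.2, 0.4]
finger_gap: -0.001
grip_force: 0.0
```

```bash
python3 -c "
from plant import ctrl
s=ctrl.observe();print(s['q'].round(3),s['position'],s['tool_rot'].round(4))"
```

```text
[-0.114  0.474  0.083  0.578 -0.07   1.982  1.51 ] [0.60909417 0.03688383 0.60203886] [-0.0063  0.9984  0.015   0.0533]
```

It tilts when it is asked past its range. Now to find out whether the tilt stays once the arm is back within reach.

arm_command([
  [[0,0,0,-6,0],[0,0,0,-6,0],[0,0,0,-6,0],[0,0,0,5,0],[0,0,0,5,0],[0,0,0,5,0]],
])

```text
clock: 3.48
position: [0.5794, 0.0371, 0.5278]
tool_rot: [-0.006, 0.994, 0.019, 0.11]
wrist_force: [-0.1, 0.1, 1.9]
finger_gap: -0.007
grip_force: 0.0
```

```bash
python3 -c "
from plant import ctrl
s=ctrl.observe();print(s['q'].round(3),s['position'],s['tool_rot'].round(4))"
```

```text
[-0.148  0.258  0.086  1.146 -0.046  1.516  1.512] [0.57944372 0.03708856 0.52783389] [-0.0059  0.9938  0.0188  0.1098]
```

Tilt persists (now 0.22 rad), so I can build it up this way. Continuing upward.

arm_command([
  [[0,0,0,-6.2,0],[0,0,0,-6.2,0],[0,0,0,-6.2,0],[0,0,0,-6.2,0],[0,0,0,-6.2,0],[0,0,0,-6.2,0]],
])

```text
clock: 4.22
position: [0.4627, 0.0231, 0.7533]
tool_rot: [-0.005, 0.983, 0.024, 0.181]
wrist_force: [-0.1, 0.7, 0.3]
finger_gap: 0.003
grip_force: 0.0
```

```bash
python3 -c "
from plant import ctrl
s=ctrl.observe();print(s['q'].round(3),s['position'],s['tool_rot'].round(4))"
```

```text
[-0.185  0.144  0.154  0.65  -0.063  1.982  1.509] [0.46269929 0.02312729 0.75329381] [-0.005   0.9832  0.0236  0.1811]
```

arm_command([
  [[0,-1,0,-6,0],[0,-1,0,-6,0],[0,-1,0,-6,0],[0,-1,0,-6,0]],
])

```text
clock: 4.72
position: [0.3956, 0.0139, 0.8242]
tool_rot: [-0.004, 0.964, 0.029, 0.263]
wrist_force: [-0.8, 0.4, 0.7]
finger_gap: -0.004
grip_force: 0.0
```

```bash
python3 -c "
from plant import ctrl
s=ctrl.observe();print(s['q'].round(3),s['position'],s['tool_rot'].round(4))"
```

```text
[-0.363  0.012  0.307  0.612 -0.035  1.982  1.498] [0.39560221 0.01387214 0.8241867 ] [-0.0039  0.9642  0.0291  0.2635]
```

```bash
cat >> h.py <<'E'
def go(bx,by,bz,frame=True):
    from plant import ctrl
    s=ctrl.observe(); b=np.load("box.npy")[:3]; A=R.from_quat(s["tool_rot"]).as_matrix()
    g=w(b,(bx,by,bz))[0]; B=R.from_euler('z',b[2]).as_matrix()
    print("t",round(s["clock"],2),"tcp box mm",((B.T@(s["position"]-[b[0],b[1],0]))*1000).round(1),"F",s["wrist_force"].round(1))
    print("axes box(cols)\n",(B.T@A).round(3)); print("delta tool cm",(A.T@(g-s["position"])*100).round(2),"q",s["q"].round(2))
E
python3 -c "
from h import *
go(30,-18,152)"
```

```text
t 4.72 tcp box mm [-117.7 -241.   824.2] F [-0.8  0.4  0.7]
axes box(cols)
 [[-0.861 -0.007  0.509]
 [ 0.022  0.999  0.05 ]
 [-0.508  0.054 -0.859]]
delta tool cm [21.94 18.53 66.4 ] q [-0.36  0.01  0.31  0.61 -0.04  1.98  1.5 ]
```

arm_command([
  [[0,1.8,1.5,5.4,0],[0,1.8,1.5,5.4,0],[0,1.8,1.5,5.4,0],[0,1.8,1.5,5.4,0],[0,1.8,1.5,5.4,0],[0,1.8,1.5,5.4,0],[0,1.8,1.5,5.4,0],[0,1.8,1.5,5.4,0],[0,1.8,1.5,5.4,0],[0,1.8,1.5,5.4,0],[0,0,0,0,0]],
])

```text
clock: 6.1
position: [0.5082, 0.1952, 0.2764]
tool_rot: [-0.005, 0.966, 0.027, 0.258]
wrist_force: [0.1, -0.3, 0.8]
finger_gap: -0.002
grip_force: 0.0
```

```bash
python3 -c "
from h import *
go(30,-18,152)"
```

```text
t 6.1 tcp box mm [ -2.2 -61.5 276.4] F [ 0.1 -0.3  0.8]
axes box(cols)
 [[-0.867 -0.008  0.499]
 [ 0.018  0.999  0.047]
 [-0.499  0.05  -0.865]]
delta tool cm [ 3.49  3.7  12.58] q [-0.57  0.18  0.05  2.08  0.47  0.44  0.67]
```

arm_command([
  [[0,1.2,1.2,4.2,0],[0,1.2,1.2,4.2,0],[0,1.1,1.3,4.2,0],[0,0,0,0,0]],
])

```text
clock: 6.6
position: [0.5434, 0.2409, 0.1566]
tool_rot: [-0.005, 0.965, 0.028, 0.262]
wrist_force: [-0.7, -0.7, 0.3]
finger_gap: 0.003
grip_force: 0.0
```

```bash
python3 - <<'E'
from h import *
from plant import vision,ctrl
import cv2
go(80,-18,152)
s=ctrl.observe()
c=vision.capture("wrist"); T=np.eye(4);T[:3,:3]=R.from_quat(s["tool_rot"]).as_matrix();T[:3,3]=s["position"]; c["T"]=T@c["T_tool_cam"]
pickle.dump(c,open("w1.pkl","wb"))
b=vision.capture("side")
a=cv2.resize(c["pixels"],(480,360)); s2=cv2.resize(b["pixels"][110:230,190:300],(320,349),interpolation=cv2.INTER_CUBIC)
o=np.zeros((360,800,3),np.uint8); o[:,:480]=a;o[:349,480:]=s2
cv2.imwrite("pics/w1.png",o[:,:,::-1])
b=np.load("box.npy"); print(c["T_tool_cam"].round(3),c["fovy"])
print((proj(c,w(b,[(96,-100,209),(96,100,209),(115-85*np.sin(.247),-40,167),(115-85*np.sin(.247),40,167),(77,0,94),(0,0,110)]),c["T"])*480/512).round(0))
E
```

```text
t 6.6 tcp box mm [ 33.8 -16.4 156.6] F [-0.7 -0.7  0.3]
axes box(cols)
 [[-0.862 -0.008  0.506]
 [ 0.019  0.999  0.049]
 [-0.506  0.052 -0.861]]
delta tool cm [-3.76 -0.22  2.73] q [-0.81  0.46  0.32  2.13  0.76  0.12  0.28]
[[-0.    -0.958 -0.286  0.072]
 [ 1.    -0.     0.    -0.   ]
 [-0.    -0.286  0.958 -0.166]
 [ 0.     0.     0.     1.   ]] 67.49598322140858
[[122. 330.]
 [404. 314.]
 [210. 266.]
 [309. 262.]
 [253. 183.]
 [260. 126.]]
```

View pics/w1.png

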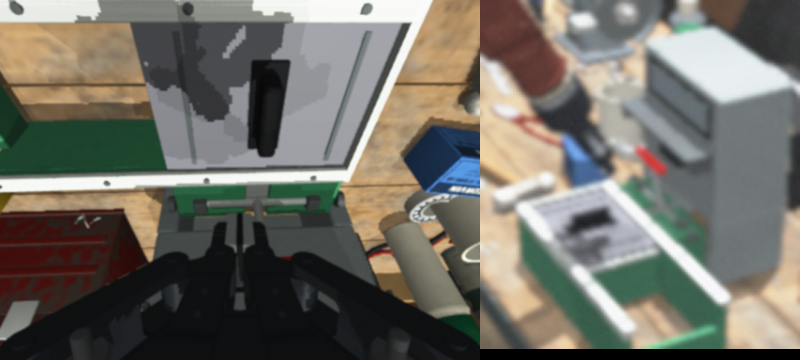

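```bash
python3 - <<'E'
from h import *
c=pickle.load(open("w1.pkl","rb")); b=np.load("box.npy"); k=512/480
for n,uv,z in(("FL corner(77,88)",(348,181),.094),("NL (-77,88)",(433,0),.094),("grip",(267,115),.110),("farrail outer left-ish",(0,191),.094),("far rail inner",(160,172),.094),("lid right edge@far",(166,168),.090)):
    p=ray(c,np.array(uv)*k,z,c["T"]); B=R.from_euler('z',b[2]).as_matrix()
    print(n,p.round(4),(B.T@(p-[b[0],b[1],0])*1000).round(1))
E
```

```text
FL corner(77,88) [0.587  0.3502 0.094 ] [79.1 92.1 94. ]
NL (-77,88) [0.4369 0.3497 0.094 ] [-71.   94.1  94. ]
grip [0.5005 0.2607 0.11  ] [ -8.8   4.1 110. ]
farrail outer left-ish [0.5898 0.0272 0.094 ] [  76.7 -230.8   94. ]
far rail inner [0.5694 0.1744 0.094 ] [ 58.6 -83.3  94. ]
lid right edge@far [0.5685 0.1793 0.09  ] [ 57.9 -78.4  90. ]
```

arm_command([
  [[0,-1.3,0,0.9,0],[0,-1.3,0,0.9,0],[0,-1.2,0,0.9,0],[0,0,0,0,0]],
])

```text
clock: 7.2
position: [0.5921, 0.2396, 0.1577]
tool_rot: [-0.001, 0.964, 0.031, 0.265]
wrist_force: [-0.6, 0.6, -0.7]
finger_gap: -0.001
grip_force: 0.0
```

```bash
python3 -c "
from h import *
go(105,-18,152)"
```

```text
t 7.2 tcp box mm [ 82.4 -18.5 157.7] F [-0.6  0.6 -0.7]
axes box(cols)
 [[-0.859 -0.002  0.512]
 [ 0.028  0.998  0.051]
 [-0.512  0.059 -0.857]]
delta tool cm [-1.65  0.01  1.64] q [-0.66  0.49  0.19  2.03  0.74  0.17  0.36]
```

arm_command([
  [[0,-0.35,0,0.45,0],[0,-0.35,0,0.35,0],[0,-0.4,0,0.3,0],[0,0,0,0,0]],
])

```text
clock: 7.7
position: [0.6052, 0.2416, 0.1497]
tool_rot: [-0.003, 0.964, 0.03, 0.263]
wrist_force: [-1.3, 0.3, 0.3]
finger_gap: -0.002
grip_force: 0.0
```

```bash
python3 -c "
from h import *
go(105,-18,152)"
```

```text
t 7.7 tcp box mm [ 95.5 -16.7 149.7] F [-1.3  0.3  0.3]
axes box(cols)
 [[-0.862 -0.005  0.507]
 [ 0.023  0.998  0.05 ]
 [-0.507  0.055 -0.86 ]]
delta tool cm [-0.94 -0.13  0.27] q [-0.62  0.52  0.16  2.    0.74  0.17  0.37]
```

arm_command([
  [[0,-0.26,0,0.15,0],[0,-0.26,0,0.15,0],[0,0,0,0,0]],
])

```text
clock: 8.07
position: [0.6114, 0.2419, 0.1503]
tool_rot: [-0.003, 0.964, 0.03, 0.263]
wrist_force: [-1.0, 0.3, 1.3]
finger_gap: 0.001
grip_force: 0.8
```

arm_command([
  [[0,-0.26,0,0.15,0],[0,-0.17,0,0.1,0],[0,0,0,0,0]],
])

```text
clock: 8.45
position: [0.6171, 0.242, 0.1513]
tool_rot: [-0.003, 0.964, 0.03, 0.264]
wrist_force: [-0.3, -1.5, 4.7]
finger_gap: -0.001
grip_force: 2.5
```

The reaction is upward rather than backward, which I did not expect. I'll look.

```bash
python3 - <<'E'
from h import *
from plant import vision
import cv2
go(105,-18,152)
b=vision.capture("side");a=vision.capture("scene")
o=np.zeros((500,800,3),np.uint8)
o[:,:400]=cv2.resize(b["pixels"][115:195,215:279],(400,500),interpolation=cv2.INTER_CUBIC)
o[:,400:]=cv2.resize(a["pixels"][100:180,195:259],(400,500),interpolation=cv2.INTER_CUBIC)
cv2.imwrite("pics/p2.png",o[:,:,::-1])
E
```

```text
t 8.45 tcp box mm [107.5 -16.5 151.3] F [-0.3 -1.5  4.7]
axes box(cols)
 [[-0.86  -0.005  0.51 ]
 [ 0.024  0.998  0.051]
 [-0.509  0.057 -0.859]]
delta tool cm [ 0.17 -0.14 -0.2 ] q [-0.59  0.53  0.13  1.97  0.73  0.19  0.39]
```

View pics/p2.png

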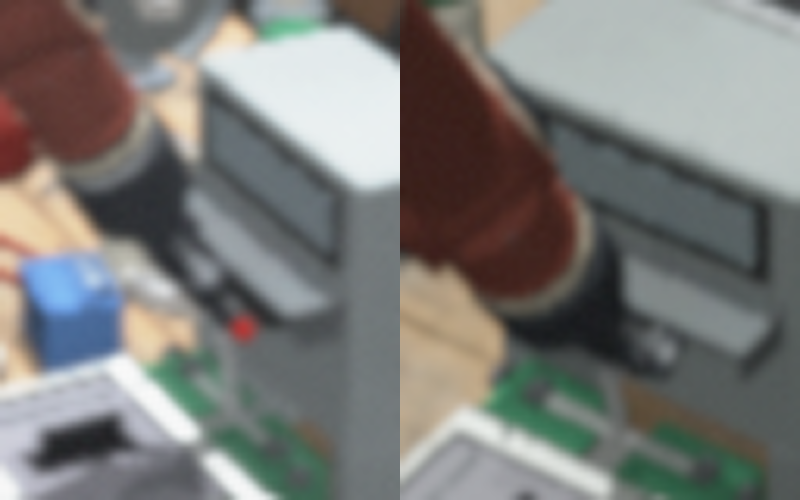

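```bash
python3 - <<'E'
from h import *
d=pickle.load(open("cap0.pkl","rb")); b=np.load("box.npy")
for q in(0,.1,.2,.25): print(q,proj(d["side"],w(b,(115-85*np.sin(q),-36,85+85*np.cos(q)))))
E
```

```text
0 [[257.00930143 167.43046033]]
0.1 [[255.19403704 167.99809968]]
0.2 [[253.38671557 168.74390881]]
0.25 [[252.49217049 169.18144892]]
```

The lever looks near upright but not surely shut. The gripper body may be resting on the visor, so I'll raise 6 mm vertically and see if the upward force vanishes.

arm_command([
  [[0,-0.15,0,-0.25,0],[0,-0.15,0,-0.25,0],[0,0,0,0,0]],
])

```text
clock: 8.93
position: [0.6158, 0.2415, 0.1556]
tool_rot: [-0.003, 0.964, 0.03, 0.263]
wrist_force: [-0.7, -1.2, -0.4]
finger_gap: 0.002
grip_force: 0.0
```

```bash
python3 -c "
from h import *
go(110,-18,158)"
```

```text
t 8.93 tcp box mm [106.2 -17.  155.6] F [-0.7 -1.2 -0.4]
axes box(cols)
 [[-0.862 -0.005  0.507]
 [ 0.024  0.998  0.051]
 [-0.507  0.056 -0.86 ]]
delta tool cm [-0.45 -0.09 -0.02] q [-0.58  0.52  0.11  1.97  0.72  0.21  0.41]
```

Upward force gone. Pressing forward again in small steps at this height.

arm_command([
  [[0,-0.3,0,0.1,0],[0,-0.2,0,0.12,0],[0,0,0,0,0]],
])

```text
clock: 9.3
position: [0.6216, 0.2415, 0.1563]
tool_rot: [-0.003, 0.964, 0.03, 0.263]
wrist_force: [-0.3, 0.1, -0.7]
finger_gap: -0.002
grip_force: 0.0
```

```bash
python3 -c "
from h import *
go(115,-18,158)"
```

```text
t 9.3 tcp box mm [112.  -17.  156.3] F [-0.3  0.1 -0.7]
axes box(cols)
 [[-0.862 -0.005  0.507]
 [ 0.024  0.998  0.05 ]
 [-0.507  0.056 -0.86 ]]
delta tool cm [-0.35 -0.09 -0.  ] q [-0.56  0.52  0.1   1.95  0.72  0.22  0.42]
```

arm_command([
  [[0,-0.26,0,0.13,0],[0,-0.17,0,0.1,0],[0,0,0,0,0]],
])

```text
clock: 9.68
position: [0.6254, 0.2417, 0.1562]
tool_rot: [-0.003, 0.965, 0.029, 0.262]
wrist_force: [-3.2, -0.3, 1.6]
finger_gap: -0.002
grip_force: 2.9
```

```bash
python3 - <<'E'
from h import *
from plant import vision
import cv2
go(115,-18,158)
b=vision.capture("side");p=cv2.cvtColor(b["pixels"],cv2.COLOR_RGB2HSV)[140:185,225:280]
m=cv2.inRange(p,(0,150,120),(8,255,255))|cv2.inRange(p,(172,150,120),(180,255,255))
ys,xs=np.nonzero(m); print(len(xs),xs.mean()+225,ys.mean()+140,xs.min()+225,xs.max()+225,ys.min()+140,ys.max()+140)
d=pickle.load(open("cap0.pkl","rb"));p=cv2.cvtColor(d["side"]["pixels"],cv2.COLOR_RGB2HSV)[140:185,225:280]
m=cv2.inRange(p,(0,150,120),(8,255,255))|cv2.inRange(p,(172,150,120),(180,255,255))
ys,xs=np.nonzero(m); print("start",len(xs),xs.min()+225,xs.max()+225,ys.min()+140,ys.max()+140)
B=np.load("box.npy")
for q in(0,.1,.25,.35): print(q,proj(d["side"],w(B,(115-85*np.sin(q),-40,85+85*np.cos(q)))))
cv2.imwrite("pics/p3.png",cv2.resize(b["pixels"][115:195,215:279],(640,800)[:2][::1] if 0 else (480,600),interpolation=cv2.INTER_CUBIC)[:,:,::-1])
E
```

```text
t 9.68 tcp box mm [115.8 -16.9 156.2] F [-3.2 -0.3  1.6]
axes box(cols)
 [[-0.862 -0.006  0.506]
 [ 0.023  0.998  0.05 ]
 [-0.506  0.055 -0.861]]
delta tool cm [-0.03 -0.1  -0.2 ] q [-0.55  0.53  0.08  1.94  0.71  0.22  0.43]
2 253.5 167.0 253 254 167 167
start 23 245 252 162 168
0 [[257.49545768 167.86206905]]
0.1 [[255.67821366 168.43141644]]
0.25 [[252.97315312 169.61764753]]
0.35 [[251.21226942 170.61860763]]
```

View pics/p3.png

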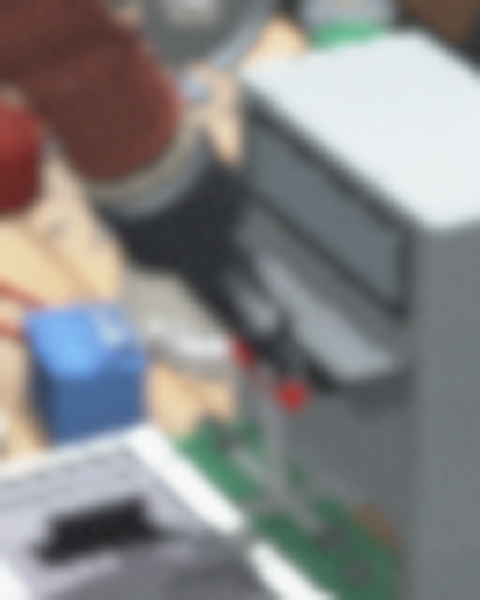

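```bash
python3 - <<'E'
from h import *
from plant import vision,ctrl
import cv2
d=pickle.load(open("cap0.pkl","rb")); B=np.load("box.npy"); s=ctrl.observe(); A=R.from_quat(s["tool_rot"]).as_matrix(); p=s["position"]
P=[p,p-A[:,2]*.03,p-A[:,2]*.073]
print("p3 px tcp,30,73 back:",((proj(d["side"],P)-(215,115))*7.5).round(0).tolist())
for q in(0,.15,.25):
    print(q,((proj(d["side"],w(B,[(115-85*np.sin(q),y,85+85*np.cos(q)) for y in(-40,40)]))-(215,115))*7.5).round(0).tolist())
print("visor corners",((proj(d["side"],w(B,[(96,-100,209),(96,100,209)]))-(215,115))*7.5).round(0).tolist())
c=vision.capture("wrist")["pixels"]
cv2.imwrite("pics/w2.png",cv2.resize(c[190:384,130:400],(800,575),interpolation=cv2.INTER_CUBIC)[:,:,::-1])
E
```

```text
p3 px tcp,30,73 back: [[299.0, 399.0], [277.0, 366.0], [244.0, 316.0]]
0 [[319.0, 396.0], [248.0, 334.0]]
0.15 [[298.0, 403.0], [228.0, 340.0]]
0.25 [[285.0, 410.0], [215.0, 346.0]]
visor corners [[346.0, 390.0], [168.0, 235.0]]
```

View pics/w2.png

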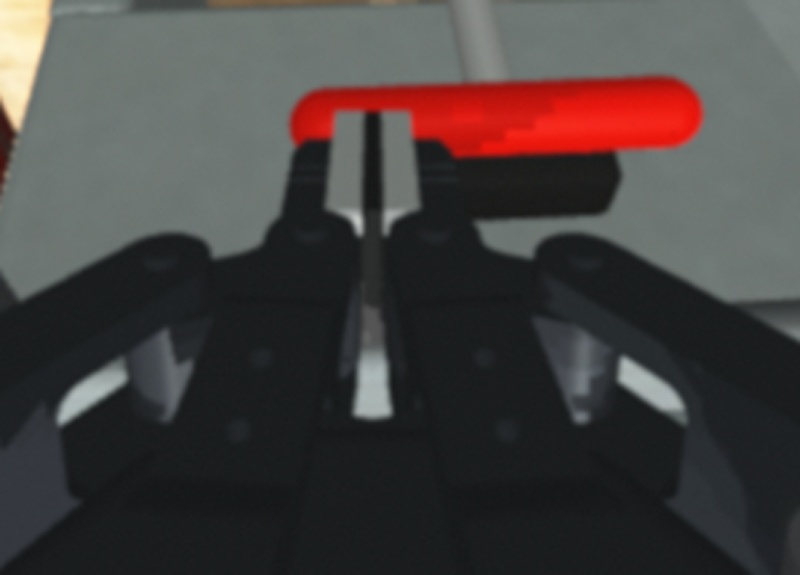

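```bash
python3 - <<'E'
from h import *
from plant import vision,ctrl
import cv2
c=pickle.load(open("w1.pkl","rb")); print(c["cx"],c["cy"])
T=c["T_tool_cam"]; s=ctrl.observe()
k=800/270
def t(P): return ((proj(c,np.array(P)/1000.,T)-(130,190))*k).round(0)
for z in(0,-10,-19,-25):
  print(z,[t((x,0,z))[0].tolist() for x in(11,5,0,-5,-11)])
# bar from tool frame pose: fit centre & along-y length 80 to crop px ends
f=192/np.tan(np.radians(c["fovy"])/2)
for L in(80,94):
  n=(703-290)/k; d=f*L/1000/n; y=(190+118/k-c["cy"])/f*d; x=(130+497/k-c["cx"])/f*d
  print(L,d,((T@[x,y,d,1])*1000).round(1))
E
```

```text
255.27692701655047 189.6533665589419
0 [[372.0, 52.0], [372.0, 79.0], [372.0, 101.0], [372.0, 122.0], [372.0, 148.0]]
-10 [[372.0, 69.0], [372.0, 97.0], [372.0, 121.0], [372.0, 143.0], [372.0, 170.0]]
-19 [[372.0, 87.0], [372.0, 116.0], [372.0, 141.0], [372.0, 164.0], [372.0, 192.0]]
-25 [[372.0, 100.0], [372.0, 130.0], [372.0, 155.0], [372.0, 180.0], [372.0, 209.0]]
80 0.16493307488689923 [   2.8   24.2  -14.8 1000. ]
94 0.1937963629921066 [  -9.4   28.5   11.7 1000. ]
```

Several views suggest that only the very fingertip meets the bar. I'll back off 2 cm, go 1 cm lower, and push again while watching the force.

arm_command([
  [[0,0.9,0.5,-0.5,0],[0,0.9,0.5,-0.5,0],[0,0.3,0,0.5,0],[0,0.3,0,0.5,0],[0,0,0,0,0]],
])

```text
clock: 10.4
position: [0.6052, 0.2516, 0.144]
tool_rot: [-0.003, 0.965, 0.029, 0.262]
wrist_force: [-1.5, -0.3, -0.1]
finger_gap: -0.001
grip_force: 0.0
```

arm_command([
  [[0,-0.43,0,0.25,0],[0,-0.26,0,0.15,0],[0,0,0,0,0]],
])

```text
clock: 10.78
position: [0.614, 0.2519, 0.1453]
tool_rot: [-0.003, 0.964, 0.03, 0.263]
wrist_force: [-1.1, -0.3, 0.2]
finger_gap: -0.001
grip_force: 0.0
```

arm_command([
  [[0,-0.26,0,0.15,0],[0,0,0,0,0]],
])

```text
clock: 11.02
position: [0.6166, 0.252, 0.1452]
tool_rot: [-0.003, 0.964, 0.03, 0.263]
wrist_force: [0.6, 0.9, 0.3]
finger_gap: 0.003
grip_force: 0.0
```

```bash
python3 -c "
from h import *
go(110,-18,145)"
```

```text
t 11.03 tcp box mm [107.1  -6.4 145.2] F [0.6 0.9 0.3]
axes box(cols)
 [[-0.861 -0.005  0.508]
 [ 0.024  0.998  0.051]
 [-0.507  0.056 -0.86 ]]
delta tool cm [-0.27 -1.16  0.1 ] q [-0.62  0.54  0.14  1.96  0.73  0.19  0.37]
```

arm_command([
  [[0,-0.26,0,0.15,0],[0,-0.26,0,0.15,0],[0,0,0,0,0]],
])

```text
clock: 11.4
position: [0.6227, 0.2523, 0.1451]
tool_rot: [-0.003, 0.964, 0.03, 0.263]
wrist_force: [-0.4, 0.4, -0.3]
finger_gap: -0.004
grip_force: 0.0
```

arm_command([
  [[0,-0.26,0,0.15,0],[0,0,0,0,0]],
])

```text
clock: 11.65
position: [0.6238, 0.2524, 0.1448]
tool_rot: [-0.003, 0.965, 0.029, 0.262]
wrist_force: [-7.4, -1.0, 5.4]
finger_gap: -0.001
grip_force: 3.9
```

```bash
python3 -c "
from h import *
go(110,-18,145)"
```

```text
t 11.65 tcp box mm [114.3  -6.2 144.8] F [-7.4 -1.   5.4]
axes box(cols)
 [[-0.863 -0.006  0.506]
 [ 0.023  0.998  0.05 ]
 [-0.505  0.055 -0.861]]
delta tool cm [ 0.33 -1.17 -0.3 ] q [-0.59  0.55  0.12  1.94  0.73  0.2   0.39]
```

```bash
python3 - <<'E'
from h import *
from plant import vision
import cv2
c=vision.capture("wrist")["pixels"];b=vision.capture("side")["pixels"]
o=np.zeros((480,800,3),np.uint8)
o[:,:440]=cv2.resize(c[190:380,150:324],(440,480),interpolation=cv2.INTER_CUBIC)
o[:,440:]=cv2.resize(b[130:200,225:277],(360,480),interpolation=cv2.INTER_CUBIC)
cv2.imwrite("pics/w3.png",o[:,:,::-1])
E
```

```text
(no output)
```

View pics/w3.png

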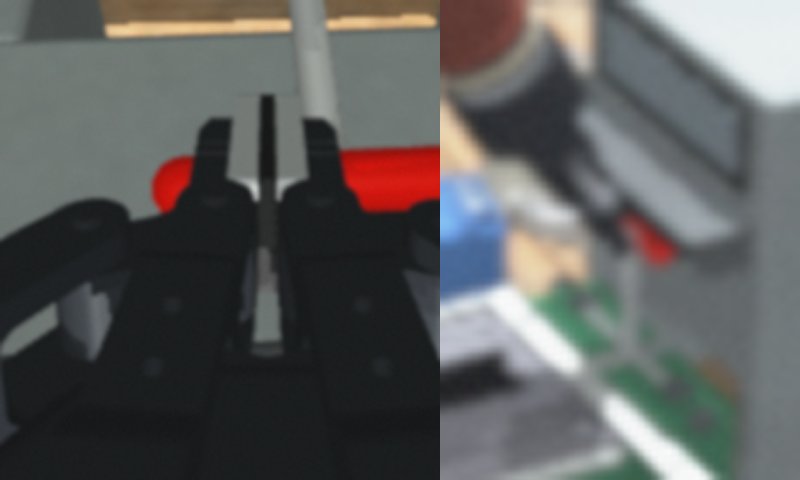

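The fingers now lie well across the bar, and the arm stops firmly with about 9 N. The bar end in the side view matches the shut position. Holding the press.

arm_command([
  [[0,-0.1,0,0.05,0],[0,0,0,0,0],[0,0,0,0,0],[0,0,0,0,0]],
])

```text
clock: 12.25
position: [0.6239, 0.2524, 0.1447]
tool_rot: [-0.004, 0.965, 0.029, 0.261]
wrist_force: [-9.7, -2.0, 7.8]
finger_gap: -0.003
grip_force: 6.0
```

Door firmly shut. Now retreat to the left of the lid grip.

arm_command([
  [[0,1.3,0,-0.75,0],[0,1.7,0,-1.0,0],[0,2.6,0,-1.5,0],[0,2.6,1.5,-1.5,0],[0,1.5,1.8,-0.9,0],[0,0,1.5,0,0],[0,0,0,0,0]],
])

```text
clock: 13.12
position: [0.5141, 0.2999, 0.1477]
tool_rot: [-0.004, 0.964, 0.031, 0.263]
wrist_force: [0.6, 0.4, -0.2]
finger_gap: -0.001
grip_force: 0.0
```

```bash
python3 - <<'E'
from h import *
b=np.load("box.npy"); b[1]=.262;b[2]=.01;np.save("box.npy",b)
go(-5,36,98)
E
```

```text
t 13.12 tcp box mm [  5.1  37.9 147.7] F [ 0.6  0.4 -0.2]
axes box(cols)
 [[-0.861 -0.014  0.508]
 [ 0.017  0.998  0.056]
 [-0.508  0.057 -0.859]]
delta tool cm [ 3.39 -0.46  3.75] q [-1.02  0.5   0.41  2.13  0.74  0.13  0.17]
```

arm_command([
  [[0,1.7,-0.2,1.9,0],[0,1.7,-0.2,1.8,0],[0,0,0,0,0]],
])

```text
clock: 13.5
position: [0.5073, 0.2983, 0.1107]
tool_rot: [-0.003, 0.965, 0.025, 0.26]
wrist_force: [0.4, 0.3, 0.4]
finger_gap: 0.001
grip_force: 0.0
```

```bash
python3 - <<'E'
from h import *
go(-5,36,98)
from plant import vision
import cv2
d=pickle.load(open("cap0.pkl","rb")); B=np.load("box.npy")
for n,im in(("s0",d["side"]["pixels"]),("now",vision.capture("side")["pixels"])):
    p=im[140:185,225:280].astype(int); m=(p[...,0]>120)&(p[...,0]>1.7*p[...,1])&(p[...,0]>1.7*p[...,2])
    ys,xs=np.nonzero(m); print(n,len(xs),xs.mean()+225,ys.mean()+140,xs.min()+225,xs.max()+225,ys.min()+140,ys.max()+140)
for q in(0,.1,.25): print(q,proj(d["side"],w(B,[(115-85*np.sin(q),0,85+85*np.cos(q))])))
E
```

```text
t 13.5 tcp box mm [ -1.7  36.3 110.7] F [0.4 0.3 0.4]
axes box(cols)
 [[-0.865 -0.008  0.502]
 [ 0.017  0.999  0.045]
 [-0.501  0.048 -0.864]]
delta tool cm [ 0.92 -0.09  0.94] q [-1.09  0.58  0.52  2.17  1.03  0.02 -0.16]
s0 41 248.7560975609756 165.0731707317073 244 253 161 169
now 42 252.66666666666666 163.28571428571428 248 258 159 168
0 [[252.18438955 163.12696414]]
0.1 [[250.38300378 163.67224827]]
0.25 [[247.70437309 164.8188707 ]]
```

Lever confirmed shut by its image position (model 252.2, 163.1; seen 252.7, 163.3). Lower the last bit beside the grip.

arm_command([
  [[0,0.5,0,1.0,0],[0,0.3,0,0.6,0],[0,0,0,0,0]],
])

```text
clock: 13.92
position: [0.5102, 0.3027, 0.0993]
tool_rot: [-0.001, 0.966, 0.024, 0.256]
wrist_force: [-0.3, 0.2, -0.3]
finger_gap: 0.003
grip_force: 0.0
```

```bash
python3 -c "
from h import *
go(-5,15,98)"
```

```text
t 13.93 tcp box mm [ 1.2 40.7 99.3] F [-0.3  0.2 -0.3]
axes box(cols)
 [[-0.868 -0.004  0.496]
 [ 0.019  0.999  0.042]
 [-0.496  0.045 -0.867]]
delta tool cm [ 0.56 -2.57 -0.3 ] q [-1.08  0.61  0.51  2.16  1.36  0.01 -0.5 ]
```

arm_command([
  [[0,0,-1.0,-0.05,0],[0,0,-0.7,-0.04,0],[0,0,-0.6,-0.03,0],[0,0,-0.5,-0.03,0]],
])

```text
clock: 14.42
position: [0.5103, 0.2753, 0.102]
tool_rot: [-0.0, 0.967, 0.023, 0.255]
wrist_force: [-0.2, -0.1, 0.5]
finger_gap: -0.002
grip_force: 0.0
```

```bash
python3 -c "
from h import *
go(0,-135,98)"
```

```text
t 14.43 tcp box mm [  1.   13.3 102. ] F [-0.2 -0.1  0.5]
axes box(cols)
 [[-0.87  -0.002  0.493]
 [ 0.019  0.999  0.039]
 [-0.493  0.043 -0.869]]
delta tool cm [  0.   -14.84  -0.28] q [-0.91  0.56  0.31  2.19  1.74  0.12 -0.82]
```

arm_command([
  [[0,0.2,-0.5,0.3,0],[0,0,-0.4,0,0],[0,0,-0.3,0,0]],
])

```text
clock: 14.8
position: [0.5099, 0.2639, 0.0974]
tool_rot: [-0.001, 0.967, 0.022, 0.255]
wrist_force: [-0.1, -0.4, -0.6]
finger_gap: -0.0
grip_force: 0.0
```

```bash
python3 -c "
from h import *
go(0,-135,98)"
```

```text
t 14.8 tcp box mm [ 0.5  1.9 97.4] F [-0.1 -0.4 -0.6]
axes box(cols)
 [[-0.87  -0.003  0.493]
 [ 0.018  0.999  0.039]
 [-0.492  0.043 -0.869]]
delta tool cm [ -0.24 -13.67  -0.6 ] q [-0.82  0.55  0.21  2.21  1.85  0.17 -0.91]
```

No contact, so the tip may be passing above the grip. I'll go back left and touch the lid lightly to learn the true tip height.

arm_command([
  [[0,0,1.8,0,0],[0,0,1.8,0,0],[0,0.2,0,0.4,0],[0,0.2,0,0.35,0],[0,0,0,0,0]],
])

```text
clock: 15.42
position: [0.509, 0.3004, 0.0899]
tool_rot: [-0.002, 0.967, 0.022, 0.254]
wrist_force: [0.4, -0.6, -0.6]
finger_gap: 0.001
grip_force: 0.0
```

```bash
python3 -c "
from h import *
go(0,36,84)"
```

```text
t 15.43 tcp box mm [-0.  38.4 89.9] F [ 0.4 -0.6 -0.6]
axes box(cols)
 [[-0.871 -0.004  0.492]
 [ 0.017  0.999  0.039]
 [-0.491  0.042 -0.87 ]]
delta tool cm [ 0.28 -0.26  0.5 ] q [-0.97  0.6   0.35  2.16  1.69  0.1  -0.82]
```

arm_command([
  [[0,0.15,0,0.3,0],[0,0.15,0,0.3,0],[0,0,0,0,0]],
])

```text
clock: 15.8
position: [0.5094, 0.3004, 0.0831]
tool_rot: [-0.001, 0.967, 0.022, 0.254]
wrist_force: [0.2, -0.5, 1.5]
finger_gap: 0.001
grip_force: 0.0
```

```bash
python3 -c "
from h import *
go(0,36,78)"
```

```text
t 15.8 tcp box mm [ 0.4 38.4 83.1] F [ 0.2 -0.5  1.5]
axes box(cols)
 [[-0.871 -0.004  0.492]
 [ 0.017  0.999  0.039]
 [-0.491  0.042 -0.87 ]]
delta tool cm [ 0.28 -0.26  0.42] q [-0.93  0.6   0.28  2.16  1.76  0.15 -0.89]
```

arm_command([
  [[0,0,-1.0,-0.12,0],[0,0,-0.7,-0.03,0],[0,0,-0.4,-0.02,0]],
])

```text
clock: 16.18
position: [0.5087, 0.2828, 0.0842]
tool_rot: [-0.003, 0.967, 0.025, 0.254]
wrist_force: [0.7, 7.3, -1.0]
finger_gap: -0.002
grip_force: 3.0
```

```bash
python3 -c "
from h import *
go(0,-135,84)"
```

```text
t 16.18 tcp box mm [-0.5 20.8 84.2] F [ 0.7  7.3 -1. ]
axes box(cols)
 [[-0.871 -0.009  0.491]
 [ 0.015  0.999  0.045]
 [-0.491  0.046 -0.87 ]]
delta tool cm [ -0.27 -15.56  -0.65] q [-0.83  0.58  0.18  2.19  1.88  0.19 -0.97]
```

Contact, 7 N sideways. Push over the ridge.

arm_command([
  [[0,0,-0.5,-0.02,0],[0,0,-0.5,-0.02,0],[0,0,-0.8,-0.03,0],[0,0,-1.0,-0.04,0],[0,0,-1.0,-0.04,0]],
])

```text
clock: 16.8
position: [0.5093, 0.2419, 0.0843]
tool_rot: [-0.002, 0.967, 0.023, 0.255]
wrist_force: [-0.2, 1.5, 2.8]
finger_gap: -0.002
grip_force: 1.4
```

```bash
python3 -c "
from h import *
go(0,-135,84)"
```

```text
t 16.8 tcp box mm [ -0.3 -20.1  84.3] F [-0.2  1.5  2.8]
axes box(cols)
 [[-0.87  -0.005  0.494]
 [ 0.017  0.999  0.04 ]
 [-0.493  0.043 -0.869]]
delta tool cm [ -0.21 -11.48  -0.42] q [-0.67  0.56  0.06  2.25  2.05  0.26 -1.07]
```

arm_command([
  [[0,0,-1.5,-0.15,0],[0,0,-1.5,-0.07,0],[0,0,-1.5,-0.07,0],[0,0,-1.5,-0.07,0],[0,0,-1.5,-0.07,0],[0,0,-1.5,-0.07,0],[0,0,-1.3,-0.07,0],[0,0,-0.8,-0.03,0],[0,0,0,0,0]],
])

```text
clock: 17.92
position: [0.5075, 0.1297, 0.0842]
tool_rot: [-0.001, 0.967, 0.022, 0.254]
wrist_force: [0.1, 0.3, -0.3]
finger_gap: -0.003
grip_force: 0.1
```

```bash
python3 -c "
from h import *
go(0,-135,84)"
```

```text
t 17.93 tcp box mm [  -3.2 -132.3   84.2] F [ 0.1  0.3 -0.3]
axes box(cols)
 [[-0.87  -0.003  0.492]
 [ 0.019  0.999  0.038]
 [-0.492  0.042 -0.87 ]]
delta tool cm [-0.28 -0.27  0.16] q [-0.27  0.52 -0.16  2.38  2.4   0.34 -1.19]
```

arm_command([
  [[0,0,-0.4,0,0],[0,0,-0.4,0,0],[0,0,0,0,0]],
])

```text
clock: 18.3
position: [0.5071, 0.1289, 0.084]
tool_rot: [-0.006, 0.967, 0.026, 0.254]
wrist_force: [1.1, 10.1, -0.9]
finger_gap: -0.0
grip_force: 4.3
```

```bash
python3 -c "
from h import *
go(0,-135,84)"
```

```text
t 18.3 tcp box mm [  -3.6 -133.1   84. ] F [ 1.1 10.1 -0.9]
axes box(cols)
 [[-0.871 -0.016  0.491]
 [ 0.01   0.999  0.049]
 [-0.491  0.048 -0.87 ]]
delta tool cm [-0.32 -0.2   0.16] q [-0.24  0.53 -0.18  2.38  2.43  0.34 -1.19]
```

Lid is at its end stop (10 N). Retract left and up, then look into the chamber.

arm_command([
  [[0,0,1.0,0,0],[0,0,1.5,0,0],[0,-1.9,1.5,-3.3,0],[100,-1.9,2.5,-3.3,0],[100,0,4,0,0],[100,1.2,4.5,-0.6,0],[100,1.2,2,-0.6,0],[100,0.8,0,-0.6,0],[100,0,0,0,0]],
])

```text
clock: 19.42
position: [0.4719, 0.2538, 0.1357]
tool_rot: [-0.001, 0.967, 0.013, 0.255]
wrist_force: [0.1, 0.3, 0.1]
finger_gap: 1.006
grip_force: 0.0
```

```bash
python3 - <<'E'
from h import *
from plant import vision,ctrl
import cv2
go(0,0,100)
s=ctrl.observe()
c=vision.capture("wrist"); T=np.eye(4);T[:3,:3]=R.from_quat(s["tool_rot"]).as_matrix();T[:3,3]=s["position"]; c["T"]=T@c["T_tool_cam"]
pickle.dump(c,open("w4.pkl","wb"))
cv2.imwrite("pics/w4.png",cv2.resize(c["pixels"],(800,600),interpolation=cv2.INTER_CUBIC)[:,:,::-1])
b=np.load("box.npy")
print((proj(c,w(b,[(0,0,74),(-77,-80,94),(77,-80,94),(77,80,94)]),c["T"])*800/512).round(0))
E
```

```text
t 19.43 tcp box mm [-37.6  -7.8 135.7] F [0.1 0.3 0.1]
axes box(cols)
 [[-0.87   0.002  0.493]
 [ 0.014  1.     0.021]
 [-0.493  0.025 -0.87 ]]
delta tool cm [-1.5   0.7   4.98] q [-0.97  0.45  0.34  2.26  1.34  0.16 -0.43]
[[410. 301.]
 [216. 210.]
 [286. 408.]
 [532. 402.]]
```

View pics/w4.png

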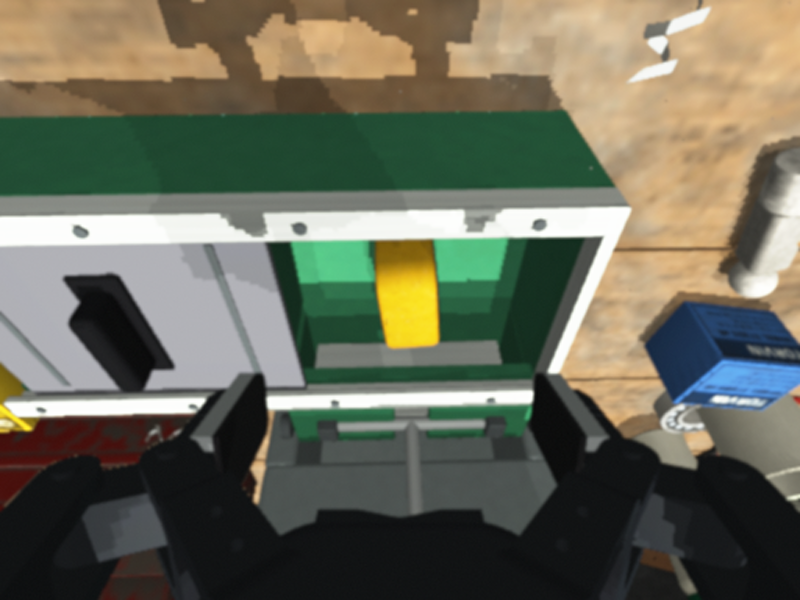

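Chamber open; tape top seen with far corners at (389,348), (438,346) and near edge about (376,242)–(434,240).

```bash
python3 - <<'E'
from h import *
c=pickle.load(open("w4.pkl","rb")); b=np.load("box.npy"); B=R.from_euler('z',b[2]).as_matrix()
for uv,z in(((389,348),.074),((438,346),.074),((376,242),.074),((434,240),.074),((630,206),.094),((533,404),.094),((270,243),.094)):
    p=ray(c,np.array(uv)*512/800,z,c["T"]); print(uv,p.round(4),(B.T@(p-[b[0],b[1],0])*1000).round(1))
go(0,0,100)
E
```

```text
(389, 348) [0.5516 0.2497 0.074 ] [ 42.1 -12.7  74. ]
(438, 346) [0.5504 0.2803 0.074 ] [41.1 17.9 74. ]
(376, 242) [0.4668 0.2441 0.074 ] [-42.8 -17.5  74. ]
(434, 240) [0.4659 0.2723 0.074 ] [-43.4  10.8  74. ]
(630, 206) [0.433  0.3486 0.094 ] [-75.5  87.4  94. ]
(533, 404) [0.588  0.3437 0.094 ] [79.4 80.9 94. ]
(270, 243) [0.4505 0.1994 0.094 ] [-59.6 -62.   94. ]
t 19.48 tcp box mm [-36.8  -8.  136. ] F [0.1 0.3 0.4]
axes box(cols)
 [[-0.87   0.003  0.494]
 [ 0.015  1.     0.021]
 [-0.493  0.025 -0.869]]
delta tool cm [-1.41  0.72  4.96] q [-0.97  0.45  0.34  2.26  1.34  0.16 -0.43]
```

From the wrist view, the open fingertips really sit about 38 mm behind the reported TCP point (about 25 mm when shut), which also explains the lever and the grip. I'll plan the grasp with that, approaching along the tilted tool axis.

arm_command([
  [[65,-0.8,0.5,1.9,-0.03],[65,-0.8,0.4,1.9,-0.03],[65,0,0,0,0]],
])

```text
clock: 19.85
position: [0.5066, 0.264, 0.1107]
tool_rot: [-0.029, 0.966, 0.005, 0.256]
wrist_force: [0.5, -0.7, -0.8]
finger_gap: 0.648
grip_force: 0.0
```

```bash
python3 -c "
from h import *
go(38,1.5,20)"
```

```text
t 19.85 tcp box mm [ -2.8   2.  110.7] F [ 0.5 -0.7 -0.8]
axes box(cols)
 [[-0.868 -0.048  0.494]
 [-0.044  0.999  0.02 ]
 [-0.495 -0.005 -0.869]]
delta tool cm [ 0.95 -0.21  9.89] q [-0.97  0.54  0.4   2.2   1.54  0.08 -0.56]
```

arm_command([
  [[65,0.3,-0.1,1.9,0],[65,0.3,-0.1,1.9,0],[65,0.3,0,1.9,0],[65,0,0,0,0]],
])

```text
clock: 20.35
position: [0.5236, 0.2621, 0.0618]
tool_rot: [-0.028, 0.967, 0.004, 0.255]
wrist_force: [0.7, 0.0, -0.2]
finger_gap: 0.655
grip_force: 0.0
```

```bash
python3 -c "
from h import *
go(38,1.5,20)"
```

```text
t 20.35 tcp box mm [14.2 -0.1 61.8] F [ 0.7  0.  -0.2]
axes box(cols)
 [[-0.869 -0.047  0.492]
 [-0.044  0.999  0.018]
 [-0.492 -0.006 -0.87 ]]
delta tool cm [-0.01  0.07  4.82] q [-0.73  0.63  0.1   2.19  1.99  0.25 -0.99]
```

arm_command([
  [[65,0,0.05,1.6,0],[65,0,0,1.6,0],[65,0,0,1.5,0],[65,0,0,0,0]],
])

```text
clock: 20.85
position: [0.547, 0.2652, 0.0212]
tool_rot: [-0.03, 0.966, 0.004, 0.255]
wrist_force: [-0.3, -0.1, 0.3]
finger_gap: 0.649
grip_force: 0.0
```

```bash
python3 -c "
from h import *
go(38,1.5,20)"
```

```text
t 20.85 tcp box mm [37.6  2.8 21.2] F [-0.3 -0.1  0.3]
axes box(cols)
 [[-0.869 -0.049  0.493]
 [-0.046  0.999  0.019]
 [-0.493 -0.006 -0.87 ]]
delta tool cm [ 0.03 -0.13  0.12] q [-0.63  0.72 -0.01  2.15  2.12  0.33 -1.08]
```

No contact on the way down. Close with 50 N.

arm_command([
  [[0,0,0,0,0],[0,0,0,0,0],[0,0,0,0,0],[0,0,0,0,0],[0,0,0,0,0]],
], newtons=50)

```text
clock: 21.48
position: [0.5468, 0.2656, 0.0222]
tool_rot: [-0.03, 0.966, 0.005, 0.256]
wrist_force: [-2.6, -1.7, 5.2]
finger_gap: 0.39
grip_force: 50.5
```

arm_command([
  [[0,-0.5,0,-0.9,0],[0,-0.8,0,-1.4,0],[0,-1.0,0,-1.74,0],[0,-1.0,0,-1.74,0],[0,-1.0,0,-1.74,0],[0,-1.0,0,-1.74,0],[0,-1.0,0,-1.74,0],[0,-1.0,0,-1.74,0],[0,0,0,0,0]],
])

```text
clock: 22.6
position: [0.5488, 0.2663, 0.153]
tool_rot: [-0.029, 0.965, 0.007, 0.262]
wrist_force: [-0.3, 0.4, -4.3]
finger_gap: 0.394
grip_force: 50.0
```

```bash
python3 - <<'E'
from h import *
go(0,-300,200)
from plant import vision
import cv2
p=cv2.cvtColor(vision.capture("side")["pixels"],cv2.COLOR_RGB2HSV)
m=cv2.inRange(p,(20,130,100),(35,255,255)); k,l,st,ce=cv2.connectedComponentsWithStats(m)
for i in range(1,k):
    if st[i,4]>15: print(st[i],ce[i].round(1))
d=pickle.load(open("cap0.pkl","rb"))["side"]
for z in(.041,.15): print(proj(d,w(np.load("box.npy"),(0,0,z*1000))))
E
```

```text
t 22.6 tcp box mm [ 39.5   4.  153. ] F [-0.3  0.4 -4.3]
axes box(cols)
 [[-0.862 -0.05   0.505]
 [-0.044  0.999  0.024]
 [-0.505 -0.001 -0.863]]
delta tool cm [  2.35 -30.17  -6.78] q [-0.67  0.47  0.05  2.07  1.08  0.29 -0.  ]
[ 417   90   39   59 1374] [434.9 118.7]
[453  95  27  46 686] [466.7 117.7]
[223 162   9  16  78] [226.1 169.2]
[297 229  31  26 474] [311.4 241.5]
[[227.62476075 196.20443658]]
[[227.2537959  173.73217557]]
```

Tape held (33 mm, 50 N, about 3 N weight). Carry right to above the mat.

arm_command([
  [[0,-0.5,-2,-0.9,0],[0,-0.4,-4,-0.9,0],[0,0.8,-5,-0.5,0],[0,0.8,-5,-0.5,0],[0,0.8,-5.5,-0.5,0],[0,0.8,-5.5,-0.5,0],[0,0.8,-5.5,-0.5,0],[0,0.8,-5.5,-0.5,0],[0,0.8,-5,-0.5,0],[0,0.8,-4,-0.5,0],[0,0.6,-3,-0.4,0],[0,0,0,0,0]],
])

```text
clock: 24.15
position: [0.5003, -0.1861, 0.1688]
tool_rot: [-0.025, 0.967, 0.005, 0.253]
wrist_force: [-0.2, 0.4, -3.0]
finger_gap: 0.391
grip_force: 50.1
```

```bash
cat >> h.py <<'E'
def gow(x,y,z):
    from plant import ctrl
    s=ctrl.observe(); A=R.from_quat(s["tool_rot"]).as_matrix()
    print("t",round(s["clock"],2),"tcp",s["position"].round(4),"F",s["wrist_force"].round(1),"grip",s["grip_force"],s["finger_gap"])
    print(A.round(3)); print("delta tool cm",(A.T@(np.array([x,y,z])-s["position"])*100).round(2),"q",s["q"].round(2))
E
python3 -c "
from h import *
gow(.496,-.254,.06)"
```

```text
t 24.15 tcp [ 0.5003 -0.1861  0.1688] F [-0.2  0.4 -3. ] grip 50.10855412110686 0.3908189967870673
[[-0.871 -0.05   0.489]
 [-0.045  0.999  0.021]
 [-0.49  -0.004 -0.872]]
delta tool cm [ 6.01 -6.72  9.14] q [ 1.12  0.49 -0.92  2.21  1.01  0.23  1.03]
```

arm_command([
  [[0,0.6,-2.2,1.0,0],[0,1.8,-2.3,2.7,0],[0,1.8,-2.2,2.7,0],[0,1.8,0,2.7,0],[0,0,0,0,0]],
])

```text
clock: 24.78
position: [0.4914, -0.2429, 0.067]
tool_rot: [-0.035, 0.971, 0.016, 0.235]
wrist_force: [0.2, 0.4, -3.1]
finger_gap: 0.39
grip_force: 51.1
```

```bash
python3 -c "
from h import *
gow(.496,-.254,.026)"
```

```text
t 24.77 tcp [ 0.4914 -0.2429  0.067 ] F [ 0.2  0.4 -3.1] grip 51.06000195373781 0.39022176766678945
[[-0.887 -0.076  0.455]
 [-0.061  0.997  0.048]
 [-0.457  0.014 -0.889]]
delta tool cm [ 1.53 -1.2   3.8 ] q [ 1.1   0.7  -0.75  2.2   1.67  0.17  0.58]
```

arm_command([
  [[0,0.5,-0.6,1.3,0],[0,0.5,-0.6,1.3,0],[0,0.4,0,0.9,0],[0,0,0,0,0]],
])

```text
clock: 25.28
position: [0.4978, -0.2554, 0.0331]
tool_rot: [-0.036, 0.971, 0.013, 0.237]
wrist_force: [0.0, 0.4, -4.5]
finger_gap: 0.392
grip_force: 51.0
```

```bash
python3 -c "
from h import *
gow(.496,-.254,.020)"
```

```text
t 25.27 tcp [ 0.4978 -0.2554  0.0331] F [ 0.   0.4 -4.5] grip 51.04103700374253 0.39177197617341863
[[-0.885 -0.076  0.459]
 [-0.063  0.997  0.043]
 [-0.461  0.009 -0.888]]
delta tool cm [0.76 0.15 1.08] q [ 1.15  0.83 -0.84  2.19  1.88  0.28  0.43]
```

Lower in 2–3 mm steps until the weight comes off.

arm_command([
  [[0,0.23,0,0.45,0],[0,0.14,0,0.27,0],[0,0,0,0,0]],
])

```text
clock: 25.65
position: [0.4974, -0.2567, 0.0246]
tool_rot: [-0.035, 0.971, 0.012, 0.237]
wrist_force: [0.4, 1.0, -3.7]
finger_gap: 0.392
grip_force: 51.1
```

arm_command([
  [[0,0.14,0,0.27,0],[0,0,0,0,0]],
])

```text
clock: 25.9
position: [0.4973, -0.2568, 0.0213]
tool_rot: [-0.035, 0.971, 0.013, 0.237]
wrist_force: [-0.7, 0.8, -4.1]
finger_gap: 0.393
grip_force: 51.1
```

arm_command([
  [[0,0.1,0,0.18,0],[0,0,0,0,0]],
])

```text
clock: 26.15
position: [0.4973, -0.2567, 0.0193]
tool_rot: [-0.035, 0.971, 0.012, 0.237]
wrist_force: [0.0, -0.4, -3.9]
finger_gap: 0.391
grip_force: 51.1
```

arm_command([
  [[0,0.1,0,0.18,0],[0,0,0,0,0]],
])

```text
clock: 26.4
position: [0.4977, -0.2568, 0.0181]
tool_rot: [-0.035, 0.971, 0.012, 0.237]
wrist_force: [-2.1, -0.8, 1.6]
finger_gap: 0.396
grip_force: 51.6
```

arm_command([
  [[0,0.1,0,0.18,0],[0,0,0,0,0]],
])

```text
clock: 26.65
position: [0.498, -0.2569, 0.0179]
tool_rot: [-0.036, 0.97, 0.011, 0.239]
wrist_force: [-9.9, -1.7, 18.2]
finger_gap: 0.394
grip_force: 53.3
```

Contact felt. Ease off 1 mm, open, and withdraw along the tool axis.

arm_command([
  [[0,-0.1,0,-0.18,0],[60,0,0,0,0],[60,0,0,0,0],[60,0,0,0,0],[60,0,0,-1,0],[60,0,0,-3,0],[60,0,0,-4,0],[60,0,0,-5,0],[60,0,0,-5,0],[60,0,0,0,0]],
])

```text
clock: 27.9
position: [0.4294, -0.2683, 0.148]
tool_rot: [-0.031, 0.971, 0.007, 0.236]
wrist_force: [-0.0, -0.4, 0.2]
finger_gap: 0.602
grip_force: 0.0
```

```bash
python3 - <<'E'
from h import *
gow(.4,-.2,.3)
from plant import vision
import cv2
d=pickle.load(open("cap0.pkl","rb"))
for n in("side","scene"):
    im=vision.capture(n)["pixels"]; p=cv2.cvtColor(im,cv2.COLOR_RGB2HSV)
    m=cv2.inRange(p,(18,120,90),(38,255,255)); k,l,st,ce=cv2.connectedComponentsWithStats(m)
    print(n,[(st[i].tolist(),ce[i].round(1).tolist()) for i in range(1,k) if st[i,4]>15 and 290<=st[i,0]+60<480 and st[i,1]>180])
    print(" expect tape top",proj(d[n],[(.462,-.257,.07),(.462,-.257,.037)]).round(1).tolist())
    q=im[135:185,195:280].astype(int);m=(q[...,0]>120)&(q[...,0]>1.7*q[...,1])&(q[...,0]>1.7*q[...,2]);ys,xs=np.nonzero(m)
    if len(xs):print(" red",len(xs),xs.mean()+195,ys.mean()+135)
    cv2.imwrite(f"pics/{n}_end.png",im[:,:,::-1])
E
```

```text
t 27.9 tcp [ 0.4294 -0.2683  0.148 ] F [-0.  -0.4  0.2] grip 0.0 0.601748454415649
[[-0.886 -0.063  0.459]
 [-0.056  0.998  0.028]
 [-0.459 -0.001 -0.888]]
delta tool cm [ -4.76   6.99 -14.66] q [ 1.49  0.63 -1.15  2.22  1.01  0.36  1.27]
side [([297, 228, 31, 27, 501], [311.4, 241.4]), ([278, 266, 20, 23, 246], [285.5, 275.4])]
 expect tape top [[283.2, 270.3], [282.7, 277.8]]
 red 432 217.93287037037038 166.34027777777777
scene [([311, 203, 34, 22, 420], [327.4, 215.3]), ([329, 266, 15, 20, 203], [335.5, 274.8])]
 expect tape top [[334.9, 268.2], [333.7, 274.1]]
 red 48 228.77083333333334 152.22916666666666
```

```bash
python3 - <<'E'
from h import *
from plant import job_done
d=pickle.load(open("cap0.pkl","rb"));B=np.load("box.npy")
for q in(0,.1): print(q,proj(d["scene"],w(B,(115-85*np.sin(q),0,85+85*np.cos(q)))))
print(job_done())
E
```

```text
0 [[228.92696544 151.81624769]]
0.1 [[227.5429386 153.2586368]]
the job is handed in; nothing more can be done
None
```

The job is handed in: I pressed the inner door firmly on its stop (about 12 N), slid the lid to its end stop, and set the tape measure down within a few mm of the mat's centre. A camera check then found the door still shut and the yellow carton unmoved. I did not re-check the blue carton, and whether the tape stands upright rests on the way it was set down and the size of its outline, not on a close-up view.

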